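Pull a filter-vessel plug up to its witness mark with an adjustable wrench

ROBOT

A 6-joint arm with a two-finger parallel gripper is mounted at the origin on a cart in front of the work surface, level with it; the furniture and walls round the work are solid. World frame = base frame: x ahead of the robot, y to its left, z up, the work surface at z = 0. Lengths are in m, angles in rad, forces in N, time in s.
With the tool pointing down it reaches from about 0.225 to 0.875 m from the base axis. Payload 3.4 kg.
Tool frame: the origin (TCP) lies between the finger pads; the fingertips stand 19 mm ahead of it and the grasp point (between the pads) is the TCP; z points along the fingers, y is the line along which they close (so a half turn about z gives the same grasp; the last joint's range is limited). The gripper opens to 85 mm and grips with 20 to 120 N. Pads are 22 mm wide; open, the fingers measure 114 mm over their backs; the gripper's body (76 mm by 85 mm) begins 54 mm behind the grasp point. The pads swing forward as they close: fully open they stand 13 mm farther back than shut.
Start: joints at [-1.275, 0.276, 1.505, -0, 1.361, -0.121], TCP at [0.233, -0.526, 0.25] pointing down, gripper open.
Joint ranges: [-2.89, 2.89], [-0.75, 2.08], [0.22, 2.7], [-1.18, 4.32], [0.11, 2.71], [-2.7, 2.7]. Speed limits (rad/s): [2.57, 2.57, 3.14, 3.14, 3.14, 3.14].

INTERFACE

Orientations are given as a unit quaternion [w, x, y, z].
In Python, from rig import get_state, imaging, ticket gives the robot as it stands. The module is installed in compiled form; this text tells all that it offers.
- The arm moves only by the shell command python3 -m inch 'ROWS' [FORCE]. ROWS is JSON, a list of rows, each an object with "claw": the opening, from -1 (shut) to 1 (fully open); "travel": the shift along the world's x, y, z in units of 200 mm (1.0 is 200 mm), a list of three; "turn": the turn about the world's z in units of 180 degrees (1.0 is 180 degrees). A call has 1 to 5 rows; each row is the pose to reach, as a shift and turn from the pose commanded when the call began, turning the shorter way round; what a row does not reach only later rows make up. A row lasts 1/10 s, in which the tool goes at most 50 mm and 8.59 degrees, less where a joint would pass 70% of its speed; a pose out of reach is approached as far as the arm can. A call with a number of a shift or a turn outside -1 to 1 is refused whole. A call with a gripper value outside its range is refused whole. The fingers move at their own pace and stop on an object; FORCE is the grip in N (left out, the last holds). Time passes only in rows, so rows that repeat a pose let the fingers close. It gives the time, the measured TCP pose, the force, the opening and the grip force at its end, in the units of the state.
- get_state(): the state, without advancing time (a new reading comes with each control period).
- imaging.get_image(name): name is "scene" or "top"; returns the picture (480x640x3 uint8, red, green, blue); there is no depth.
- imaging.camera_params(name): a dict with "camera_matrix" (3x3 intrinsics, pixels), "cam_to_world" (4x4, takes a point from camera to world coordinates). Camera axes: x right, y down, z forward; pixel columns grow to the right and rows downward; lengths in m; the calibration is good to about 2 mm. A picture is of the moment at which its call begins. camera_params takes no time and is no camera call.
- ticket.sign_off(): hands the job in; it is judged then, once.
The state is a dict: "clock": time; "qpos": joint angles; "qd": joint speeds; "effort": joint torques, N m; "position": TCP position; "ee_rot": TCP orientation; "contact_force": force on the tool from outside, world axes, zero at the start; "moment": the same for the moment, N m; "width": finger opening in m; "gripper_force": force on a finger pad.
Only numpy, scipy, OpenCV 4.12 (cv2) and the standard library are available. Lean on these libraries where they do the work, as an engineer would, in place of code of your own. Each camera call takes 0.05 s, during which the arm holds its last target. There are 200 camera calls.

TASK

The hex plug in the lid of the filter vessel has been screwed in by hand and must be pulled up to its witness mark. Lay the adjustable wrench flat on the lid with its jaws round the plug, roll its worm with light strokes of a fingertip until it stalls with the jaws biting snugly on the flats, and only then turn the plug clockwise by the handle until its red stripe lines up with the red mark on the lid, no further. Turn the plug only with the wrench, leave the wrench lying snug on the plug, and do not disturb the other things on the bench.

Things in the scene. Friction and masses are not known exactly. Their poses are not given: they have to be found in the camera images.
- vessel: Squat round steel filter vessel with flat aluminium lid, 160 mm across, fixed on the bench. Lid top is flat, 55 mm above the bench (screws flush). Origin under its centre on the bench, z up; its x axis points along the red mark painted on the lid (18 to 52 mm from the centre).
- plug_centre (a point): Centre of the top of the brass hex plug in the middle of the lid: 24 mm across flats, 27.7 mm across corners, 14 mm high above the lid. z up along its axis; x axis points to the corner that carries its red stripe (corners every 60 deg from there, flats between).
- plug_mark (a point): Outer end of the red stripe on the plug's top, 12.5 mm from its axis, at a corner.
- plug (a joint): Turn of the plug, rad, growing clockwise from above as it tightens. 0: its stripe in line with the lid's mark. Starts backed off by 0.65 to 1.1. It turns stiffly (about 0.3 N m) and stays where it is left.
- wrench: Loose steel adjustable wrench, about 0.38 kg, 205 mm long, flat, head 15 mm thick. Origin on its underside, where the plug's axis is when touching the fixed jaw; z up. Jaws open toward +x; fixed jaw face at y=-12 mm, back of the mouth at x=-16 mm. Handle points to -x turned 15 deg toward +y: from 60 to 188 mm from the origin, 20 to 24 mm wide, z 2.5 to 12.5 mm; balance point 46 mm along.
- jaw (a joint): Opening between the wrench's jaws, m. The moving jaw is the +y one: its face is at y = opening - 12 mm in the wrench frame. Starts 26.5 to 27.5 mm open. Only the worm moves it; it holds against pushing with up to about 60 N.
- worm: Knurled worm in the wrench head, 18 mm across, 16 mm long, axis along wrench y. Origin at its middle (x=-35, y=11, z=9.5 mm in wrench frame); top 3.5 mm above the jaws. Top stroked toward the jaws (+x) closes them 0.78 mm per 10 mm. Rolls at 5 N along the stroke; snug when it stalls at 7 N or more with the finger slipping. Press with about 10 N: less slips early, over 20 N in all harms it.
- parts_tray: Green plastic parts tray, 62x120x26 mm, loose; leave alone.
- fitting: Nickel pipe fitting standing upright, 31 mm across, 56 mm high, loose; leave alone.
- tape_roll: Blue tape roll lying flat, 63 mm across, 19 mm high, loose; leave alone.

How it is judged:
On the way, in this order (a step that is already met when the one before it is completed fails the run):
1. the wrench lies flat on the lid with its jaws round the plug (horizontal distance between wrench and plug_centre below 0.008 m and z of wrench in the frame of vessel between 0.052 and 0.058 m and angle between wrench's own z axis and vertical below 0.06 rad), for 0.2 s.
2. the jaws are closed snugly on the plug's flats (moving jaw bites with over 25 N), before the plug is turned (all of step 1 and value of joint jaw below 0.0248 m and contact force between jaw and plug above 25 N and value of joint plug below -0.5 rad), for 0.2 s.
At the end, for the whole second after the job is handed in: The plug's stripe is within 0.1 rad (6 deg) of the lid's mark, the wrench lies released, flat on the lid with its jaws still round the plug (within 8 mm of its axis) and closed to less than 25 mm, all at rest (all of step 1 and value of joint jaw below 0.025 m and value of joint plug between -0.1 and 0.1 rad and linear speed of wrench below 0.02 m/s and velocity of joint plug below 0.05 rad/s); the robot touches nothing.
It fails at once if the plug was turned (stripe end moved 2.5 mm) with the jaws still loose (open more than 25.2 mm) (distance of plug_mark from where it was at the start of the episode above 0.0025 m and value of joint jaw above 0.0252 m).
It fails at once if the plug was tightened past its mark by more than 0.15 rad (value of joint plug above 0.15 rad).
It fails at once if the worm was pressed with more than 20 N (contact force between the fingers and worm above 20 N).
It fails at once if the gripper took hold of the plug itself (contact force between the fingers and plug above 3 N).
It fails at once if a bystander was moved more than 30 mm (distance of any of parts_tray, fitting, tape_roll from where it was at the start of the episode above 0.03 m).
It also fails if it takes over 72 s, if anything falls off the work surface, if the arm or the gripper's body presses on something with over 40 N, if the wrist force passes 120 N, or if a joint passes its speed limit or range.

## Working session

There is one attempt and no reset: what is moved stays moved. The work goes in short steps, Python scripts to look and compute and a shell command to move; the robot and the scene stay as the last step left them, time stands still between calls to the robot, and variables do not carry over. Pictures are saved under pics/ and viewed, at most 10 in all, crops included, and the job is handed in when it is done.

```bash
mkdir -p pics
cat > h.py <<'E'
import numpy as np, cv2
from rig import get_state, imaging, ticket
def snap(cam,name,crop=None,scale=1):
    im=imaging.get_image(cam)[:,:,::-1]
    cv2.imwrite(f'pics/{name}_raw.png',im)
    if crop: a,b,c,d=crop; im=im[b:d,a:c]
    if scale!=1: im=cv2.resize(im,None,fx=scale,fy=scale,interpolation=cv2.INTER_CUBIC)
    cv2.imwrite(f'pics/{name}.png',im)
def ray(cam,uv,z):
    p=imaging.camera_params(cam);K=p['camera_matrix'];T=np.array(p['cam_to_world'])
    d=T[:3,:3]@np.linalg.inv(K)@np.array([uv[0],uv[1],1.]);o=T[:3,3]
    return o+d*(z-o[2])/d[2]
def pix(cam,P):
    p=imaging.camera_params(cam);K=np.array(p['camera_matrix']);T=np.linalg.inv(np.array(p['cam_to_world']))
    q=K@(T[:3,:3]@np.array(P)+T[:3,3]);return q[:2]/q[2]
E
python3 - <<'E'
from h import *
snap('top','t0');snap('scene','s0')
print(imaging.camera_params('top'),imaging.camera_params('scene'),get_state())
E
```

```text
{'camera_matrix': array([[489.02682754,   0.        , 324.95856167],
       [  0.        , 489.02682754, 238.92638446],
       [  0.        ,   0.        ,   1.        ]]), 'cam_to_world': array([[ 0.01268026, -0.98417768,  0.17673005,  0.41882562],
       [-0.99957481, -0.00783523,  0.02808582, -0.03542167],
       [-0.02625672, -0.17701104, -0.98385857,  0.97747408],
       [ 0.        ,  0.        ,  0.        ,  1.        ]])} {'camera_matrix': array([[565.53936146,   0.        , 318.4801676 ],
       [  0.        , 565.53936146, 235.89892537],
       [  0.        ,   0.        ,   1.        ]]), 'cam_to_world': array([[-0.83300713, -0.40570076,  0.37617284,  0.16528245],
       [-0.55325432,  0.61446603, -0.56244214,  0.62105024],
       [-0.00296223, -0.67663756, -0.73631028,  0.90347731],
       [ 0.        ,  0.        ,  0.        ,  1.        ]])} {'clock': 0.1, 'qpos': array([-1.27501745e+00,  2.76530219e-01,  1.50598633e+00, -4.79662882e-06,
        1.36071708e+00, -1.21022708e-01]), 'qd': array([-0.00119508, -0.00145822, -0.00431772,  0.0012271 , -0.00067568,
       -0.00117455]), 'effort': array([ 1.06309664e-03, -4.17699730e+01, -2.46405065e+01, -2.45031079e-04,
        5.82926965e-03, -1.09450292e-05]), 'position': array([ 0.23263557, -0.5253618 ,  0.24953512]), 'ee_rot': array([-8.17151695e-04,  9.78362601e-01,  2.06895982e-01, -7.39375776e-05]), 'contact_force': array([ 0.16620456, -0.16079964, -0.75376111]), 'moment': array([-0.01854632,  0.03831399, -0.01005554]), 'gripper_force': 0.0, 'width': 0.08517874292393479}
```

View pics/t0.png

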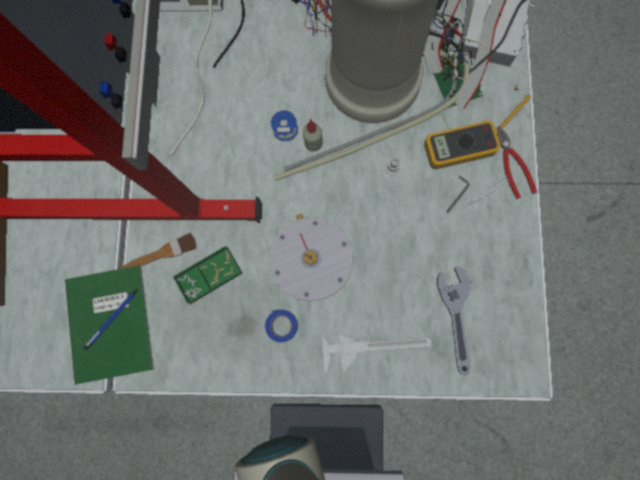

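View pics/s0.png

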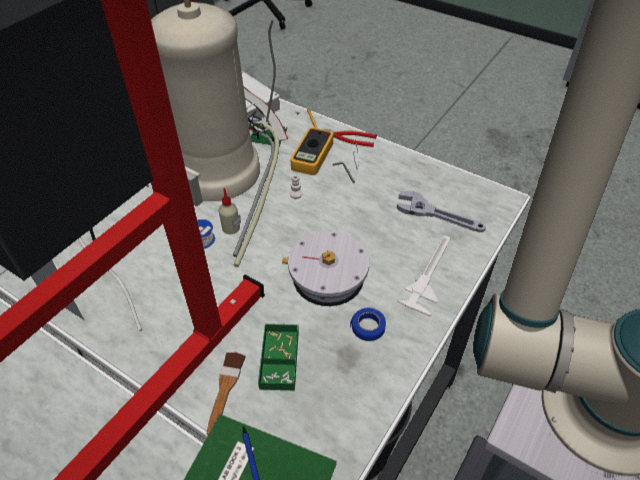

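Top view: the vessel lid is at about (311,258) with its mark running up-left from the plug. The wrench has its head at (452,285) and handle end at (464,370), jaws pointing up the image. The tape roll is at (282,325), the tray at (208,275) and the fitting at (393,166). Zooming in next.

Run:
```python
import cv2,numpy as np
im=cv2.imread('pics/t0_raw.png')
a=cv2.resize(im[258:382,425:480],None,fx=4.8,fy=4.8,interpolation=cv2.INTER_CUBIC)
b=cv2.resize(im[210:304,264:358],None,fx=5,fy=5,interpolation=cv2.INTER_CUBIC)
c=np.zeros((600,760,3),np.uint8);c[:a.shape[0],:a.shape[1]]=a;c[:b.shape[0],280:280+b.shape[1]]=b
cv2.imwrite('pics/z0.png',c)
```

```text
(no output)
```

View pics/z0.png

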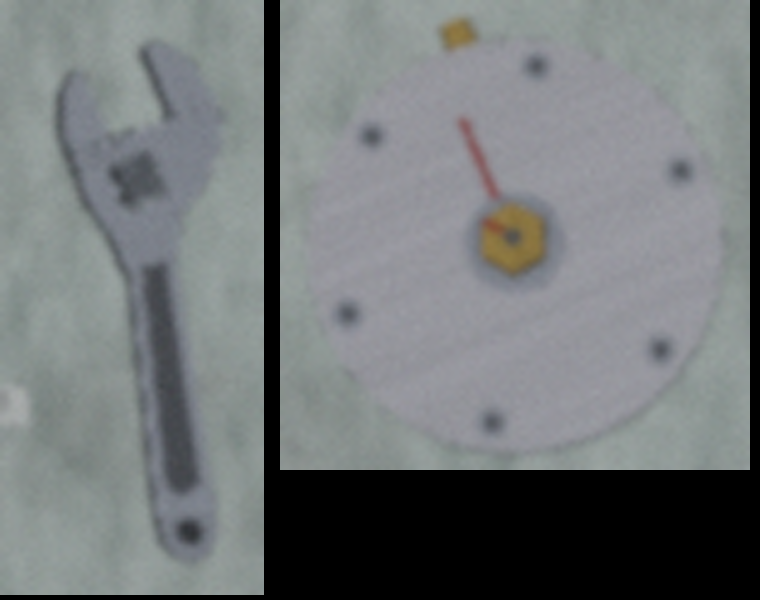

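Run:
```python
from h import *
A=lambda u,v,z:ray('top',(425+u/4.8,258+v/4.8),z)[:2]
B=lambda u,v,z:ray('top',(264+(u-280)/5,210+v/5),z)[:2]
yaw=lambda p,q:np.degrees(np.arctan2(*(q-p)[::-1]))
s1,s2,tip,worm=A(155,270,.0125),A(182,490,.0125),A(190,560,.008),A(137,180,.0185)
print('slot',s1,s2,yaw(s1,s2),'tip',tip,'worm',worm)
hd=np.radians(yaw(s1,s2));wy=hd-np.radians(165)
R=np.array([[np.cos(wy),-np.sin(wy)],[np.sin(wy),np.cos(wy)]])
print('wyaw',np.degrees(wy),'origin by tip',tip-.188*np.array([np.cos(hd),np.sin(hd)]),'by worm',worm-R@[-.035,.011])
c=B(512,238,.069);print('plug',c,'lidc(fit)',B(516,246,.055))
print('stripe',yaw(c,B(484,221,.069)),'mark',yaw(B(497,197,.055),B(463,120,.055)),yaw(c,B(463,120,.055)))
for n,uv,z in(('tray',(208,275),.026),('fit',(393,164),.05),('tape',(282,325),.019)):print(n,ray('top',uv,z)[:2])
```

```text
slot [ 0.44590223 -0.26629155] [ 0.35960652 -0.27392697] -174.9436551501081 tip [ 0.33233141 -0.27719483] worm [ 0.48161209 -0.25888782]
wyaw -339.9436551501081 origin by tip [ 0.51959981 -0.26062538] by worm [ 0.51826192 -0.25721769]
plug [0.54619043 0.01739278] lidc(fit) [0.54509225 0.01662615]
stripe 59.18880996344259 mark 24.59025108751844 23.309842134220556
tray [0.51592735 0.22061221]
fit [ 0.73682491 -0.14144959]
tape [0.4210886  0.07296012]
```

```bash
python3 -m inch '[{"claw":0,"travel":[0.25,0.25,0],"turn":-0.05},{"claw":0,"travel":[0.4,0.45,0],"turn":-0.104},{"claw":0,"travel":[0.55,0.65,0],"turn":-0.104},{"claw":0,"travel":[0.7,0.85,-0.1],"turn":-0.104},{"claw":0,"travel":[0.8,1.0,-0.2],"turn":-0.104}]' 100
python3 -m inch '[{"claw":0,"travel":[0.135,0.285,-0.4],"turn":0},{"claw":0,"travel":[0.135,0.285,-0.6],"turn":0},{"claw":0,"travel":[0.135,0.285,-0.7],"turn":0},{"claw":0,"travel":[0.135,0.285,-0.7],"turn":0},{"claw":0,"travel":[0.135,0.285,-0.7],"turn":0}]'
python3 - <<'E'
from h import *
snap('top','t1');snap('scene','s1',(370,150,530,270),4)
im=cv2.imread('pics/t0_raw.png').astype(int)
b,g,r=im[...,0],im[...,1],im[...,2]
m=((r-g>35)&(r-b>35));m[:230]=0;m[252:]=0;m[:,:290]=0;m[:,316:]=0
ys,xs=np.nonzero(m);w=(r-g)[m]
P=np.array([ray('top',(x,y),.055)[:2] for x,y in zip(xs,ys)]);c=np.average(P,axis=0,weights=w)
u=np.linalg.svd((P-c)*np.sqrt(w)[:,None])[2][0];print('mark',c,np.degrees(np.arctan2(u[1],u[0]))%180,len(w))
roi=(slice(244,272),slice(297,325));s=np.clip((r-b)[roi]-25,0,40)
yy,xx=np.mgrid[244:272,297:325];Q=np.array([ray('top',(x,y),.069)[:2] for x,y in zip(xx.ravel(),yy.ravel())]);W=s.ravel()
for i in range(3):
  c0=np.average(Q,axis=0,weights=W+1e-9);W=W*(np.linalg.norm(Q-c0,axis=1)<.02)
d=Q-c0;rho=np.hypot(*d.T);th=np.arctan2(d[:,1],d[:,0])
print('plug',c0,'corner ang mod60',np.degrees(np.angle(np.sum(W*rho**6*np.exp(6j*th))))/6)
st=((r-g)[roi].ravel()>45)&(rho<.018);print(np.c_[Q-c0,(r-g)[roi].ravel()][st].round(4)[:12])
E
```

```text
clock: 0.6
position: [0.3845, -0.3386, 0.2182]
ee_rot: [0.001, 0.999, 0.045, 0.001]
contact_force: [0.5, -0.4, -0.1]
width: 0.0426
gripper_force: 0.0
clock: 1.1
position: [0.4095, -0.2822, 0.0769]
ee_rot: [-0.001, 0.999, 0.045, -0.001]
contact_force: [1.2, -0.6, 0.3]
width: 0.0425
gripper_force: 0.0
mark [0.57457448 0.0301152 ] 27.29381496698582 2
plug [0.54688053 0.01799959] corner ang mod60 12.439511411650159
[[4.2e-03 7.8e-03 4.8e+01]]
```

View pics/s1.png

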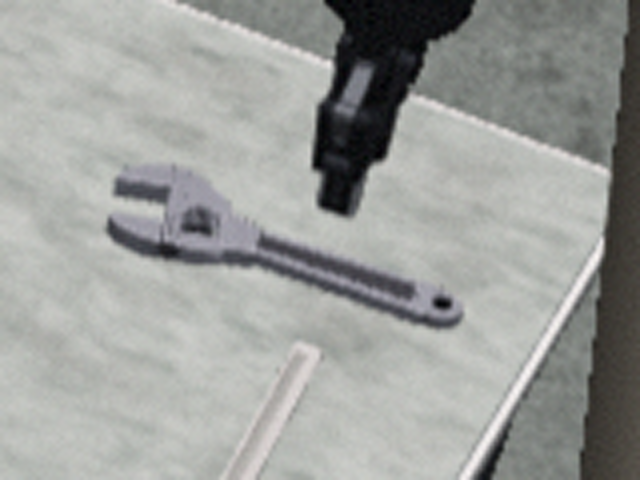

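```bash
python3 -m inch '[{"claw":0,"travel":[0,0,0],"turn":0},{"claw":0,"travel":[0,0,0],"turn":0}]'
python3 - <<'E'
from h import *
im=cv2.imread('pics/t0_raw.png')
b=cv2.resize(im[246:270,299:323],None,fx=24,fy=24,interpolation=cv2.INTER_LANCZOS4)
b=np.clip(b.astype(float)*1.4,0,255).astype(np.uint8)
# overlay: hex corners for phi=60 at centre
for phi,col in((60,(0,255,0)),(70,(255,0,0))):
  P=[pix('top',(.5465+.01386*np.cos(a),.0177+.01386*np.sin(a),.069)) for a in np.radians(phi+60*np.arange(6))]
  P=((np.array(P)-[299,246]+.5)*24).astype(int)
  cv2.polylines(b,[P],True,col,1)
cv2.imwrite('pics/z1.png',b)
E
```

```text
clock: 1.4
position: [0.4108, -0.2843, 0.0795]
ee_rot: [0.002, 0.999, 0.045, 0.001]
contact_force: [-0.3, 0.3, -0.6]
width: 0.0427
gripper_force: 0.0
```

View pics/z1.png

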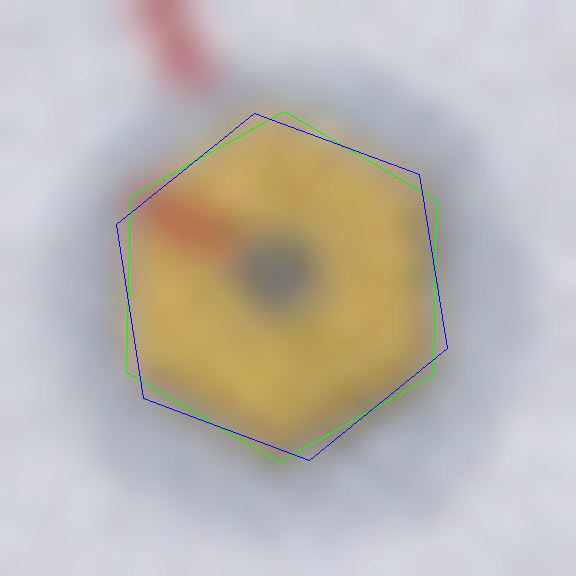

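```bash
python3 -m inch '[{"claw":0,"travel":[0.044,0.08,0],"turn":0},{"claw":0,"travel":[0.044,0.08,-0.15],"turn":0},{"claw":0,"travel":[0.044,0.08,-0.25],"turn":0},{"claw":0,"travel":[0.044,0.08,-0.28],"turn":0},{"claw":0,"travel":[0.044,0.08,-0.28],"turn":0}]'
python3 -m inch '[{"claw":-1,"travel":[0,0,0],"turn":0},{"claw":-1,"travel":[0,0,0],"turn":0},{"claw":-1,"travel":[0,0,0],"turn":0},{"claw":-1,"travel":[0,0,0],"turn":0}]' 100
```

```text
clock: 1.9
position: [0.4187, -0.267, 0.0217]
ee_rot: [-0.0, 0.999, 0.045, -0.0]
contact_force: [0.1, 0.6, 0.2]
width: 0.0426
gripper_force: 0.0
clock: 2.3
position: [0.4195, -0.2675, 0.023]
ee_rot: [0.001, 0.999, 0.045, 0.001]
contact_force: [-0.4, -0.7, 4.9]
width: 0.0173
gripper_force: 98.7
```

```bash
python3 -m inch '[{"claw":-1,"travel":[0,0,0.2],"turn":0},{"claw":-1,"travel":[0,0,0.4],"turn":0.02},{"claw":-1,"travel":[0.05,0.15,0.5],"turn":0.06},{"claw":-1,"travel":[0.1,0.35,0.5],"turn":0.1},{"claw":-1,"travel":[0.15,0.5,0.5],"turn":0.14}]'
python3 -m inch '[{"claw":-1,"travel":[0.03,0.15,0],"turn":0.04},{"claw":-1,"travel":[0.07,0.3,0],"turn":0.08},{"claw":-1,"travel":[0.1,0.4,0],"turn":0.08},{"claw":-1,"travel":[0.11,0.45,0],"turn":0.08},{"claw":-1,"travel":[0.11,0.45,0],"turn":0.08}]'
```

```text
clock: 2.8
position: [0.4485, -0.1651, 0.1226]
ee_rot: [0.0, 0.965, 0.264, 0.0]
contact_force: [0.6, 0.5, -4.0]
width: 0.0172
gripper_force: 99.0
clock: 3.3
position: [0.4704, -0.0758, 0.1216]
ee_rot: [-0.0, 0.924, 0.382, -0.0]
contact_force: [0.1, -1.9, -3.1]
width: 0.0173
gripper_force: 99.1
```

```bash
python3 -m inch '[{"claw":-1,"travel":[0.025,0.115,0],"turn":0},{"claw":-1,"travel":[0.025,0.115,0],"turn":0},{"claw":-1,"travel":[0.025,0.115,0],"turn":0}]'
cat >> h.py <<'E'
def wr(o,yaw,p):  # wrench point -> world
    a=np.radians(yaw);c,s=np.cos(a),np.sin(a)
    return np.array([o[0]+c*p[0]-s*p[1],o[1]+s*p[0]+c*p[1],o[2]+p[2]])
def overlay(name,o,yaw,crop,k,cam='top',op=.027):
    im=cv2.imread(f'pics/{name}_raw.png');a,b,c,d=crop
    im=cv2.resize(im[b:d,a:c],None,fx=k,fy=k,interpolation=cv2.INTER_CUBIC)
    q=lambda P:tuple(int(v) for v in (pix(cam,P)-[a,b]+.5)*k)
    t=.015;h=np.radians(165)
    for p0,p1,col in [((-.016,-.012,t),(.012,-.012,t),(0,0,255)),((-.016,op-.012,t),(.012,op-.012,t),(0,255,0)),((-.016,-.012,t),(-.016,op-.012,t),(255,0,0)),
       ((-.044,.011,.0185),(-.026,.011,.0185),(0,255,255)),((-.035,.003,.0185),(-.035,.019,.0185),(0,255,255)),((.060*np.cos(h),.060*np.sin(h),.0125),(.188*np.cos(h),.188*np.sin(h),.0125),(255,0,255))]:
        cv2.line(im,q(wr(o,yaw,p0)),q(wr(o,yaw,p1)),col,1)
    cv2.imwrite(f'pics/{name}_o.png',im)
E
python3 - <<'E'
from h import *
snap('top','t2');s=get_state();p=s['position'];print(p,s['ee_rot'])
y=np.degrees(2*np.arctan2(s['ee_rot'][2],s['ee_rot'][1]))
o=np.array([p[0]+.1*np.cos(np.radians(y)),p[1]+.1*np.sin(np.radians(y)),p[2]-.023])
print(o,y+15)
overlay('t2',o,y+15,(270,215,380,335),5)
E
```

```text
clock: 3.6
position: [0.4755, -0.0546, 0.1216]
ee_rot: [0.0, 0.925, 0.381, -0.0]
contact_force: [0.7, -0.2, -4.1]
width: 0.0175
gripper_force: 99.1
[ 0.47554097 -0.05478145  0.12160066] [ 3.65904226e-04  9.24756126e-01  3.80559934e-01 -3.31915538e-04]
[0.54657579 0.01560359 0.09860066] 59.73674685081032
```

View pics/t2_o.png

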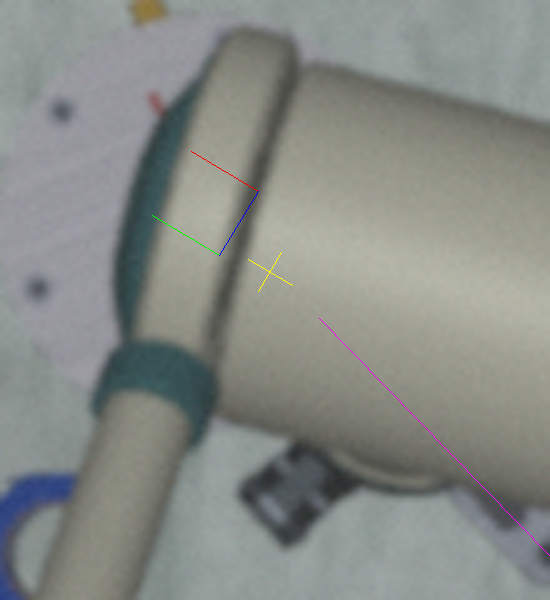

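Run:
```python
from h import *
snap('scene','s2');s=get_state();p=s['position']
o=np.array([.54658,.0156,.0986])
overlay('s2',o,59.74,(275,190,395,300),6,'scene')
im=cv2.imread('pics/s2_o.png')
P=[pix('scene',(.5463+.01386*np.cos(a),.0177+.01386*np.sin(a),.069)) for a in np.radians(60+60*np.arange(6))]
cv2.polylines(im,[((np.array(P)-[275,190]+.5)*6).astype(int)],True,(0,0,0),1);cv2.imwrite('pics/s2_o.png',im[:600])
```

```text
(no output)
```

View pics/s2_o.png

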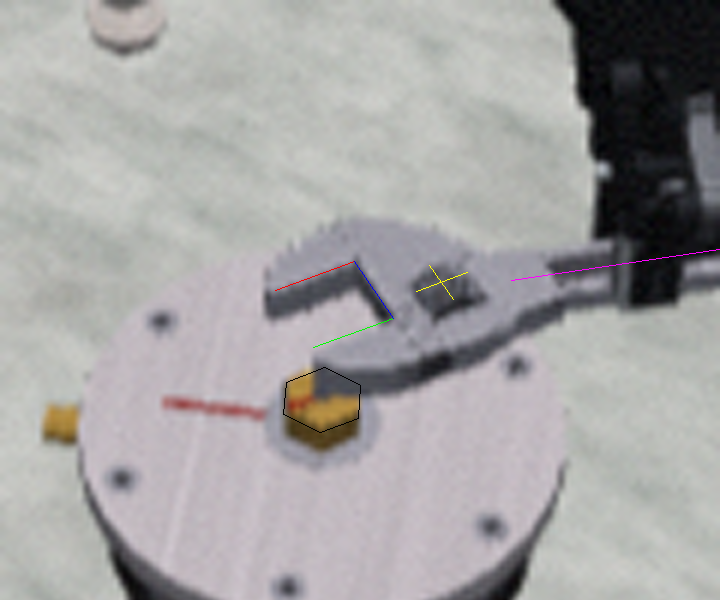

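```bash
python3 -m inch '[{"claw":-1,"travel":[0,0,-0.06],"turn":0},{"claw":-1,"travel":[0,0,-0.12],"turn":0},{"claw":-1,"travel":[0,0,-0.14],"turn":0},{"claw":-1,"travel":[0,0,-0.16],"turn":0},{"claw":-1,"travel":[0,0,-0.17],"turn":0}]'
python3 -m inch '[{"claw":-1,"travel":[0,0,-0.01],"turn":0},{"claw":-1,"travel":[0,0,-0.02],"turn":0},{"claw":-1,"travel":[0,0,-0.02],"turn":0}]'
```

```text
clock: 4.2
position: [0.476, -0.0542, 0.0876]
ee_rot: [0.0, 0.925, 0.38, 0.0]
contact_force: [0.1, -0.0, -2.2]
width: 0.0175
gripper_force: 99.0
clock: 4.5
position: [0.4761, -0.0538, 0.0837]
ee_rot: [0.0, 0.925, 0.381, 0.0]
contact_force: [-0.0, -0.1, -2.9]
width: 0.0176
gripper_force: 99.1
```

```bash
python3 -m inch '[{"claw":-1,"travel":[0,0,-0.01],"turn":0},{"claw":-1,"travel":[0,0,-0.02],"turn":0},{"claw":-1,"travel":[0,0,-0.02],"turn":0}]'
python3 -m inch '[{"claw":-1,"travel":[0,0,-0.005],"turn":0},{"claw":-1,"travel":[0,0,-0.008],"turn":0},{"claw":-1,"travel":[0,0,-0.008],"turn":0}]'
```

```text
clock: 4.8
position: [0.476, -0.0537, 0.0796]
ee_rot: [0.0, 0.925, 0.381, 0.0]
contact_force: [-0.8, 0.7, -2.9]
width: 0.0175
gripper_force: 99.2
clock: 5.1
position: [0.4759, -0.0538, 0.0783]
ee_rot: [0.0, 0.925, 0.381, 0.0]
contact_force: [0.8, 0.4, -1.0]
width: 0.0177
gripper_force: 99.3
```

```bash
python3 -m inch '[{"claw":-1,"travel":[0,0,-0.003],"turn":0},{"claw":-0.2,"travel":[0,0,-0.003],"turn":0},{"claw":0,"travel":[0,0,-0.003],"turn":0},{"claw":0,"travel":[0,0,-0.003],"turn":0}]' 40
python3 -m inch '[{"claw":0,"travel":[0,0,0.15],"turn":0},{"claw":-0.5,"travel":[0,0,0.35],"turn":0},{"claw":-1,"travel":[-0.1,-0.1,0.5],"turn":0},{"claw":-1,"travel":[-0.2,-0.2,0.5],"turn":0},{"claw":-1,"travel":[-0.2,-0.2,0.5],"turn":0}]'
python3 - <<'E'
from h import *
snap('scene','s3');snap('top','t3')
o=np.array([.5471,.0165,.055])
overlay('s3',o,59.74,(290,210,390,300),6,'scene');overlay('t3',o,59.74,(265,205,375,305),6)
E
```

```text
clock: 5.5
position: [0.4758, -0.0537, 0.0775]
ee_rot: [0.0, 0.925, 0.381, 0.0]
contact_force: [-0.7, -0.2, -0.3]
width: 0.0428
gripper_force: 0.0
clock: 6.0
position: [0.4341, -0.095, 0.1784]
ee_rot: [0.001, 0.925, 0.38, -0.0]
contact_force: [-0.9, 0.3, 0.5]
width: 0.0003
gripper_force: 0.0
```

View pics/s3_o.png

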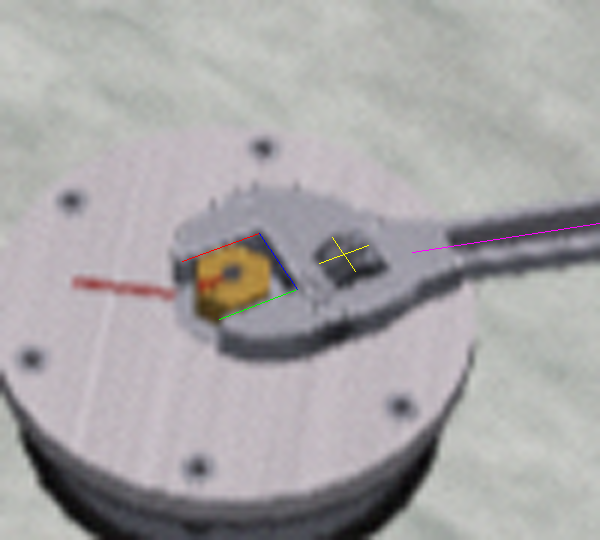

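```bash
python3 -m inch '[{"claw":-1,"travel":[0.15,0.15,0],"turn":0.04},{"claw":-1,"travel":[0.3,0.3,-0.1],"turn":0.085},{"claw":-1,"travel":[0.41,0.4,-0.25],"turn":0.085},{"claw":-1,"travel":[0.41,0.4,-0.36],"turn":0.085},{"claw":-1,"travel":[0.41,0.4,-0.36],"turn":0.085}]'
python3 -m inch '[{"claw":-1,"travel":[0,0,-0.01],"turn":0},{"claw":-1,"travel":[0,0,-0.02],"turn":0},{"claw":-1,"travel":[0,0,-0.02],"turn":0}]'
```

```text
clock: 6.6
position: [0.5159, -0.0118, 0.1017]
ee_rot: [-0.003, 0.865, 0.501, -0.003]
contact_force: [-1.3, -0.3, -0.6]
width: -0.0002
gripper_force: 0.0
clock: 6.9
position: [0.5182, -0.0141, 0.1024]
ee_rot: [0.001, 0.866, 0.5, 0.001]
contact_force: [0.5, -0.2, 0.7]
width: -0.0004
gripper_force: 0.0
```

```bash
python3 -m inch '[{"claw":-1,"travel":[-0.01,-0.005,-0.015],"turn":0},{"claw":-1,"travel":[-0.01,-0.005,-0.025],"turn":0},{"claw":-1,"travel":[-0.01,-0.005,-0.025],"turn":0}]'
python3 -m inch '[{"claw":-1,"travel":[0,0,-0.005],"turn":0},{"claw":-1,"travel":[0,0,-0.005],"turn":0}]'
python3 -m inch '[{"claw":-1,"travel":[0,0,-0.005],"turn":0},{"claw":-1,"travel":[0,0,-0.005],"turn":0}]'
```

```text
clock: 7.2
position: [0.5155, -0.0149, 0.0965]
ee_rot: [0.0, 0.866, 0.5, 0.0]
contact_force: [0.0, -0.6, 0.0]
width: -0.0002
gripper_force: 0.0
clock: 7.4
position: [0.5158, -0.0148, 0.0954]
ee_rot: [0.0, 0.866, 0.5, 0.0]
contact_force: [-0.2, 0.7, 0.3]
width: -0.0001
gripper_force: 0.0
clock: 7.6
position: [0.5157, -0.0147, 0.0943]
ee_rot: [-0.0, 0.866, 0.5, -0.0]
contact_force: [-0.2, -0.4, 0.9]
width: -0.0001
gripper_force: 0.0
```

```bash
for i in 1; do python3 -m inch '[{"claw":-1,"travel":[0,0,-0.004],"turn":0},{"claw":-1,"travel":[0,0,-0.004],"turn":0}]'; done
python3 -m inch '[{"claw":-1,"travel":[0,0,-0.004],"turn":0},{"claw":-1,"travel":[0,0,-0.004],"turn":0}]'
```

```text
clock: 7.8
position: [0.5157, -0.0147, 0.0935]
ee_rot: [-0.0, 0.866, 0.501, -0.0]
contact_force: [-0.8, 0.8, 0.2]
width: -0.0002
gripper_force: 0.0
clock: 8.0
position: [0.5157, -0.0147, 0.0928]
ee_rot: [-0.0, 0.866, 0.5, -0.0]
contact_force: [-0.7, -0.2, -0.2]
width: -0.0001
gripper_force: 0.0
```

```bash
python3 -m inch '[{"claw":-1,"travel":[0,0,-0.003],"turn":0},{"claw":-1,"travel":[0,0,-0.003],"turn":0}]'
python3 -m inch '[{"claw":-1,"travel":[0,0,-0.002],"turn":0},{"claw":-1,"travel":[0,0,-0.002],"turn":0}]'
python3 -m inch '[{"claw":-1,"travel":[0,0,-0.002],"turn":0},{"claw":-1,"travel":[0,0,-0.002],"turn":0}]'
```

```text
clock: 8.2
position: [0.5158, -0.0147, 0.0925]
ee_rot: [0.0, 0.866, 0.5, 0.0]
contact_force: [-0.1, 0.0, 1.9]
width: 0.0
gripper_force: 0.9
clock: 8.4
position: [0.5159, -0.0147, 0.0924]
ee_rot: [0.0, 0.866, 0.5, 0.0]
contact_force: [0.6, -0.4, 4.9]
width: -0.0004
gripper_force: 2.4
clock: 8.6
position: [0.5159, -0.0147, 0.0923]
ee_rot: [0.0, 0.866, 0.5, 0.0]
contact_force: [-1.1, -0.6, 6.5]
width: 0.0001
gripper_force: 3.6
```

```bash
python3 -m inch '[{"claw":-1,"travel":[0,0,-0.0025],"turn":0},{"claw":-1,"travel":[0.005,0.0085,-0.0025],"turn":0},{"claw":-1,"travel":[0.01,0.017,-0.0025],"turn":0},{"claw":-1,"travel":[0.015,0.026,-0.0025],"turn":0}]'
python3 -m inch '[{"claw":-1,"travel":[0.005,0.0085,0],"turn":0},{"claw":-1,"travel":[0.01,0.017,0],"turn":0},{"claw":-1,"travel":[0.015,0.026,0],"turn":0},{"claw":-1,"travel":[0.02,0.034,0],"turn":0},{"claw":-1,"travel":[0.025,0.043,0],"turn":0}]'
```

```text
clock: 9.0
position: [0.5182, -0.0107, 0.0922]
ee_rot: [0.001, 0.865, 0.501, -0.001]
contact_force: [-5.0, -4.0, 11.8]
width: -0.0
gripper_force: 5.8
clock: 9.5
position: [0.5231, -0.0021, 0.0922]
ee_rot: [0.001, 0.865, 0.501, -0.001]
contact_force: [-4.3, -3.6, 10.8]
width: 0.0002
gripper_force: 5.7
```

```bash
python3 -m inch '[{"claw":-1,"travel":[0,0,0.02],"turn":0},{"claw":-1,"travel":[0,0,0.03],"turn":0},{"claw":-1,"travel":[-0.02,-0.034,0.03],"turn":0},{"claw":-1,"travel":[-0.04,-0.069,0.03],"turn":0},{"claw":-1,"travel":[-0.04,-0.069,0.03],"turn":0}]'
python3 -m inch '[{"claw":-1,"travel":[0,0,-0.012],"turn":0},{"claw":-1,"travel":[0,0,-0.02],"turn":0},{"claw":-1,"travel":[0,0,-0.025],"turn":0},{"claw":-1,"travel":[0,0,-0.028],"turn":0},{"claw":-1,"travel":[0,0,-0.028],"turn":0}]'
```

```text
clock: 10.0
position: [0.5148, -0.0156, 0.0966]
ee_rot: [-0.0, 0.866, 0.5, -0.001]
contact_force: [0.2, -0.3, 0.7]
width: 0.0001
gripper_force: 0.0
clock: 10.5
position: [0.5158, -0.0148, 0.0923]
ee_rot: [0.0, 0.866, 0.501, -0.0]
contact_force: [-1.9, -0.3, 7.3]
width: 0.0
gripper_force: 3.9
```

```bash
python3 -m inch '[{"claw":-1,"travel":[0.005,0.0085,-0.002],"turn":0},{"claw":-1,"travel":[0.01,0.017,-0.002],"turn":0},{"claw":-1,"travel":[0.015,0.026,-0.002],"turn":0},{"claw":-1,"travel":[0.02,0.034,-0.002],"turn":0},{"claw":-1,"travel":[0.025,0.043,-0.002],"turn":0}]'
python3 -m inch '[{"claw":-1,"travel":[0.005,0.0085,0],"turn":0},{"claw":-1,"travel":[0.01,0.017,0],"turn":0},{"claw":-1,"travel":[0.015,0.026,0],"turn":0},{"claw":-1,"travel":[0.015,0.026,0],"turn":0}]'
python3 -m inch '[{"claw":-1,"travel":[0,0,0.02],"turn":0},{"claw":-1,"travel":[0,0,0.03],"turn":0},{"claw":-1,"travel":[-0.02,-0.034,0.03],"turn":0},{"claw":-1,"travel":[-0.04,-0.069,0.03],"turn":0},{"claw":-1,"travel":[-0.04,-0.069,0.03],"turn":0}]'
python3 -m inch '[{"claw":-1,"travel":[0,0,-0.012],"turn":0},{"claw":-1,"travel":[0,0,-0.02],"turn":0},{"claw":-1,"travel":[0,0,-0.025],"turn":0},{"claw":-1,"travel":[0,0,-0.028],"turn":0},{"claw":-1,"travel":[0,0,-0.028],"turn":0}]'
```

```text
clock: 11.0
position: [0.5202, -0.0071, 0.0922]
ee_rot: [0.001, 0.865, 0.501, -0.001]
contact_force: [-3.8, -4.2, 11.5]
width: -0.0001
gripper_force: 5.7
clock: 11.4
position: [0.5234, -0.0017, 0.0922]
ee_rot: [0.001, 0.865, 0.501, -0.001]
contact_force: [-3.5, -2.1, 10.0]
width: 0.0001
gripper_force: 5.5
clock: 11.9
position: [0.5148, -0.0155, 0.0966]
ee_rot: [-0.0, 0.866, 0.5, -0.001]
contact_force: [0.2, 0.0, 0.2]
width: -0.0003
gripper_force: 0.0
clock: 12.4
position: [0.5158, -0.0148, 0.0922]
ee_rot: [0.0, 0.866, 0.501, -0.0]
contact_force: [-2.6, -0.4, 7.5]
width: -0.0002
gripper_force: 3.9
```

Rolling steadily at about 5.5 N. Next is the third stroke, read in halves.

```bash
python3 -m inch '[{"claw":-1,"travel":[0.005,0.0085,-0.002],"turn":0},{"claw":-1,"travel":[0.01,0.017,-0.002],"turn":0},{"claw":-1,"travel":[0.015,0.026,-0.002],"turn":0},{"claw":-1,"travel":[0.02,0.034,-0.002],"turn":0},{"claw":-1,"travel":[0.025,0.043,-0.002],"turn":0}]'
python3 -m inch '[{"claw":-1,"travel":[0.005,0.0085,0],"turn":0},{"claw":-1,"travel":[0.01,0.017,0],"turn":0},{"claw":-1,"travel":[0.015,0.026,0],"turn":0}]'
python3 -m inch '[{"claw":-1,"travel":[0,0,0.02],"turn":0},{"claw":-1,"travel":[0,0,0.03],"turn":0},{"claw":-1,"travel":[-0.02,-0.034,0.03],"turn":0},{"claw":-1,"travel":[-0.04,-0.069,0.03],"turn":0},{"claw":-1,"travel":[-0.04,-0.069,0.03],"turn":0}]'
python3 -m inch '[{"claw":-1,"travel":[0,0,-0.012],"turn":0},{"claw":-1,"travel":[0,0,-0.02],"turn":0},{"claw":-1,"travel":[0,0,-0.025],"turn":0},{"claw":-1,"travel":[0,0,-0.028],"turn":0},{"claw":-1,"travel":[0,0,-0.028],"turn":0}]'
python3 - <<'E'
from h import *
snap('scene','s4')
E
```

```text
clock: 12.9
position: [0.5202, -0.0072, 0.0922]
ee_rot: [0.001, 0.865, 0.501, -0.001]
contact_force: [-3.9, -3.8, 12.0]
width: 0.0001
gripper_force: 5.7
clock: 13.2
position: [0.523, -0.0022, 0.0922]
ee_rot: [0.001, 0.865, 0.501, -0.001]
contact_force: [-4.6, -5.2, 11.3]
width: 0.0001
gripper_force: 5.8
clock: 13.7
position: [0.5148, -0.0155, 0.0966]
ee_rot: [-0.0, 0.866, 0.5, -0.001]
contact_force: [-1.0, 0.8, -0.0]
width: 0.0001
gripper_force: 0.0
clock: 14.2
position: [0.5158, -0.0147, 0.0922]
ee_rot: [0.0, 0.866, 0.501, -0.0]
contact_force: [-3.1, -0.7, 7.0]
width: -0.0
gripper_force: 3.9
```

```bash
python3 -m inch '[{"claw":-1,"travel":[0.005,0.0085,-0.003],"turn":0},{"claw":-1,"travel":[0.01,0.017,-0.003],"turn":0},{"claw":-1,"travel":[0.015,0.026,-0.003],"turn":0}]'
python3 -m inch '[{"claw":-1,"travel":[0.005,0.0085,0],"turn":0},{"claw":-1,"travel":[0.01,0.017,0],"turn":0}]'
python3 -m inch '[{"claw":-1,"travel":[0.005,0.0085,0],"turn":0},{"claw":-1,"travel":[0.01,0.017,0],"turn":0},{"claw":-1,"travel":[0.015,0.026,0],"turn":0}]'
```

```text
clock: 14.55
position: [0.5179, -0.0111, 0.0922]
ee_rot: [0.001, 0.865, 0.501, -0.002]
contact_force: [-6.0, -6.4, 13.5]
width: -0.0
gripper_force: 6.6
clock: 14.75
position: [0.5196, -0.0079, 0.0922]
ee_rot: [0.001, 0.865, 0.501, -0.002]
contact_force: [-7.0, -6.0, 13.5]
width: -0.0001
gripper_force: 6.8
clock: 15.05
position: [0.5222, -0.0033, 0.0922]
ee_rot: [0.002, 0.865, 0.502, -0.003]
contact_force: [-6.2, -9.1, 14.1]
width: -0.0001
gripper_force: 6.9
```

```bash
python3 -m inch '[{"claw":-1,"travel":[0,0,0.02],"turn":0},{"claw":-1,"travel":[0,0,0.03],"turn":0},{"claw":-1,"travel":[-0.02,-0.034,0.03],"turn":0},{"claw":-1,"travel":[-0.04,-0.069,0.03],"turn":0},{"claw":-1,"travel":[-0.04,-0.069,0.03],"turn":0}]'
python3 -m inch '[{"claw":-1,"travel":[0,0,-0.012],"turn":0},{"claw":-1,"travel":[0,0,-0.02],"turn":0},{"claw":-1,"travel":[0,0,-0.025],"turn":0},{"claw":-1,"travel":[0,0,-0.028],"turn":0},{"claw":-1,"travel":[0,0,-0.028],"turn":0}]'
python3 -m inch '[{"claw":-1,"travel":[0.005,0.0085,-0.001],"turn":0},{"claw":-1,"travel":[0.01,0.017,-0.001],"turn":0}]'
python3 -m inch '[{"claw":-1,"travel":[0.005,0.0085,0],"turn":0},{"claw":-1,"travel":[0.01,0.017,0],"turn":0}]'
python3 -m inch '[{"claw":-1,"travel":[0.005,0.0085,0],"turn":0},{"claw":-1,"travel":[0.01,0.017,0],"turn":0}]'
```

```text
clock: 15.55
position: [0.5148, -0.0155, 0.0963]
ee_rot: [-0.0, 0.866, 0.5, -0.001]
contact_force: [-0.2, -0.4, -0.9]
width: -0.0
gripper_force: 0.0
clock: 16.05
position: [0.5158, -0.0148, 0.0922]
ee_rot: [0.0, 0.866, 0.501, 0.0]
contact_force: [-2.9, -0.8, 9.3]
width: -0.0002
gripper_force: 4.6
clock: 16.25
position: [0.5164, -0.0137, 0.0922]
ee_rot: [0.002, 0.865, 0.502, -0.003]
contact_force: [-6.7, -9.6, 13.6]
width: 0.0
gripper_force: 6.9
clock: 16.45
position: [0.5181, -0.0106, 0.0923]
ee_rot: [0.002, 0.865, 0.502, -0.003]
contact_force: [-7.7, -9.0, 13.8]
width: 0.0
gripper_force: 6.7
clock: 16.65
position: [0.5198, -0.0076, 0.0922]
ee_rot: [0.002, 0.865, 0.502, -0.003]
contact_force: [-7.3, -11.7, 14.0]
width: -0.0005
gripper_force: 6.9
```

```bash
python3 -m inch '[{"claw":-1,"travel":[0,0,0.03],"turn":0},{"claw":-1,"travel":[0,0,0.2],"turn":0},{"claw":-1,"travel":[-0.1,-0.15,0.4],"turn":0},{"claw":-1,"travel":[-0.25,-0.35,0.4],"turn":-0.04},{"claw":-1,"travel":[-0.45,-0.5,0.4],"turn":-0.085}]'
python3 - <<'E'
from h import *
snap('scene','s5');snap('top','t5')
o=np.array([.5471+.0005,.0165+.001,.055])
overlay('s5',o,60,(290,220,380,290),8,'scene',.024)
print(get_state()['position'])
E
```

```text
clock: 17.15
position: [0.4358, -0.1048, 0.1726]
ee_rot: [0.002, 0.925, 0.379, 0.002]
contact_force: [0.3, -1.8, -0.1]
width: -0.0003
gripper_force: 0.0
[ 0.42938474 -0.10476136  0.17086639]
```

View pics/s5_o.png

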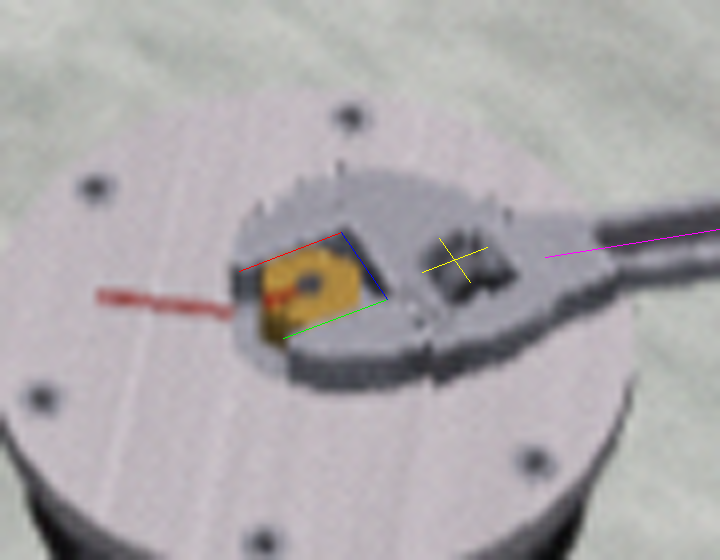

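```bash
python3 -m inch '[{"claw":0,"travel":[0.096,0.117,0],"turn":0},{"claw":0,"travel":[0.096,0.117,-0.2],"turn":0},{"claw":0,"travel":[0.096,0.117,-0.3],"turn":0},{"claw":0,"travel":[0.096,0.117,-0.3],"turn":0}]' 20
python3 - <<'E'
from h import *
s=get_state();print(s['position'],s['ee_rot'])
p=s['position'];c=np.array([.5472,.0173]);print('off-line mm',1e3*((p[0]-c[0])*-np.sin(np.radians(45))+(p[1]-c[1])*np.cos(np.radians(45))),np.linalg.norm(p[:2]-c))
E
```

```text
clock: 17.65
position: [0.4513, -0.0781, 0.1084]
ee_rot: [-0.002, 0.924, 0.381, -0.002]
contact_force: [-0.6, -0.1, 0.1]
width: 0.043
gripper_force: 0.0
[ 0.45125524 -0.07810635  0.10842441] [-0.00232077  0.92447273  0.38123472 -0.00220779]
off-line mm 0.3807173292053184 0.13530620108399097
```

```bash
python3 -m inch '[{"claw":0,"travel":[0,0,-0.08],"turn":0},{"claw":0,"travel":[0,0,-0.15],"turn":0},{"claw":-0.35,"travel":[0,0,-0.155],"turn":0},{"claw":-0.35,"travel":[0,0,-0.155],"turn":0},{"claw":-0.35,"travel":[0,0,-0.155],"turn":0}]' 20
python3 - <<'E'
from h import *
p=get_state()['position'];c=np.array([.5470,.0174]);d=c-p[:2];r=np.hypot(*d);a=np.degrees(np.arctan2(d[1],d[0]));print(p,r,a)
for st in range(5,50,5):
  t=np.radians(a-st);q=c-r*np.array([np.cos(t),np.sin(t)])
  print(st,((q-p[:2])/.2).round(3),round(-st/180,4))
E
```

```text
clock: 18.15
position: [0.454, -0.0797, 0.081]
ee_rot: [0.001, 0.925, 0.381, 0.001]
contact_force: [0.5, -1.1, -0.2]
width: 0.0278
gripper_force: 0.0
[ 0.45399847 -0.07971249  0.0809955 ] 0.13446233684826522 46.23874950964779
5 [-0.041  0.042] -0.0278
10 [-0.077  0.088] -0.0556
15 [-0.11   0.137] -0.0833
20 [-0.138  0.188] -0.1111
25 [-0.162  0.242] -0.1389
30 [-0.18   0.298] -0.1667
35 [-0.194  0.355] -0.1944
40 [-0.203  0.413] -0.2222
45 [-0.207  0.471] -0.25
```

```bash
python3 -m inch '[{"claw":-0.35,"travel":[-0.02,0.021,-0.015],"turn":-0.014},{"claw":-0.35,"travel":[-0.041,0.042,-0.015],"turn":-0.0278},{"claw":-0.35,"travel":[-0.059,0.065,-0.015],"turn":-0.042},{"claw":-0.35,"travel":[-0.077,0.088,-0.015],"turn":-0.0556},{"claw":-0.35,"travel":[-0.077,0.088,-0.015],"turn":-0.0556}]'
python3 -m inch '[{"claw":-0.35,"travel":[-0.017,0.024,0],"turn":-0.014},{"claw":-0.35,"travel":[-0.033,0.049,0],"turn":-0.0278},{"claw":-0.35,"travel":[-0.047,0.074,0],"turn":-0.042},{"claw":-0.35,"travel":[-0.061,0.1,0],"turn":-0.0556},{"claw":-0.35,"travel":[-0.061,0.1,0],"turn":-0.0556}]'
python3 - <<'E'
from h import *
snap('scene','s6')
p=get_state()['position'];c=np.array([.5470,.0174]);d=c-p[:2];print(np.hypot(*d),np.degrees(np.arctan2(d[1],d[0])))
E
```

```text
clock: 18.65
position: [0.439, -0.0623, 0.0782]
ee_rot: [0.001, 0.954, 0.299, 0.002]
contact_force: [1.6, -0.8, 0.3]
width: 0.0273
gripper_force: 0.7
clock: 19.15
position: [0.4267, -0.0424, 0.078]
ee_rot: [0.001, 0.977, 0.215, 0.001]
contact_force: [1.8, -1.7, 1.5]
width: 0.0278
gripper_force: 1.1
0.13438559342648548 26.442415456593217
```

```bash
python3 -m inch '[{"claw":-0.35,"travel":[-0.013,0.027,0],"turn":-0.014},{"claw":-0.35,"travel":[-0.024,0.054,0],"turn":-0.0278},{"claw":-0.35,"travel":[-0.034,0.082,0],"turn":-0.042},{"claw":-0.35,"travel":[-0.042,0.11,0],"turn":-0.0556},{"claw":-0.35,"travel":[-0.053,0.155,0],"turn":-0.078}]'
python3 -m inch '[{"claw":-0.35,"travel":[0,0,0],"turn":0},{"claw":0,"travel":[0,0,0],"turn":0},{"claw":0,"travel":[0,0,0.2],"turn":0},{"claw":0,"travel":[-0.2,-0.3,0.4],"turn":0},{"claw":0,"travel":[-0.4,-0.55,0.4],"turn":0}]'
python3 - <<'E'
from h import *
snap('top','t7');snap('scene','s7')
T=cv2.imread('pics/t7_raw.png')[210:304,264:358];S=cv2.imread('pics/s7_raw.png')[215:295,285:385]
T=cv2.resize(T,(400,400),interpolation=cv2.INTER_CUBIC);S=cv2.resize(S,(400,320),interpolation=cv2.INTER_CUBIC)
o=np.zeros((400,800,3),np.uint8);o[:,:400]=T;o[:320,400:]=S;cv2.imwrite('pics/f7.png',o)
E
```

```text
clock: 19.7
position: [0.416, -0.0124, 0.0777]
ee_rot: [0.002, 0.996, 0.093, 0.001]
contact_force: [1.2, -5.1, 3.6]
width: 0.0278
gripper_force: 2.7
clock: 20.2
position: [0.3623, -0.0871, 0.1516]
ee_rot: [0.001, 0.995, 0.096, 0.002]
contact_force: [-0.0, -1.9, 0.2]
width: 0.0429
gripper_force: 0.0
```

View pics/f7.png

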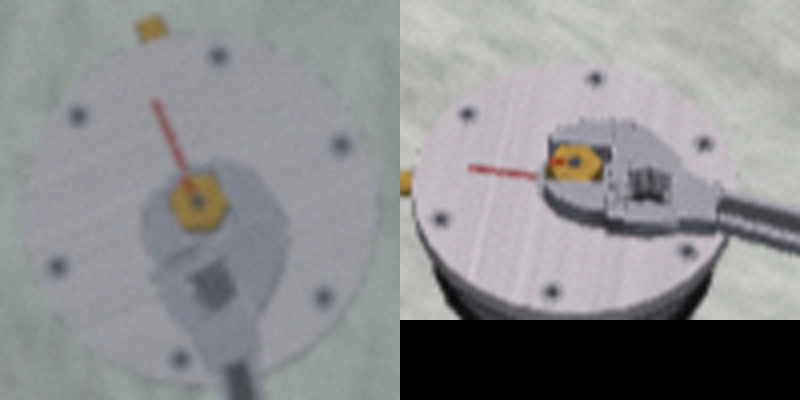

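Run:
```python
from h import *
def stripe(n,z=.069):
    im=cv2.imread(f'pics/{n}_raw.png').astype(float);b,g,r=im[...,0],im[...,1],im[...,2]
    k=8;x0,y0=294,228
    c=[cv2.resize(a[y0:275,x0:328],None,fx=k,fy=k,interpolation=cv2.INTER_CUBIC) for a in (b,g,r)]
    B,G,R=c; yel=(G-B); red=(R-G)
    Y,X=np.mgrid[:B.shape[0],:B.shape[1]];U=x0+(X+.5)/k-.5;V=y0+(Y+.5)/k-.5
    p=imaging.camera_params('top');K=np.array(p['camera_matrix']);T=np.array(p['cam_to_world'])
    d=np.stack([U,V,np.ones_like(U)],-1)@np.linalg.inv(K).T@T[:3,:3].T;o=T[:3,3]
    w=lambda z:(o+d*((z-o[2])/d[...,2])[...,None])[...,:2]
    P=w(.069);m=(R-B>30)&(np.hypot(*(P-[.5465,.0177]).transpose(2,0,1))<.0165)
    q=P[m];c0=(q.max(0)+q.min(0))/2;cm=q.mean(0)
    res=[]
    for cc in (c0,cm,np.array([.5463,.0177])):
        D=P-cc;rho=np.hypot(D[...,0],D[...,1]);th=np.degrees(np.arctan2(D[...,1],D[...,0]))
        s=(rho>.005)&(rho<.012);base=np.median(red[s]);W=np.where(s,np.clip(red-base-12,0,None),0)
        res.append(round(float((W*th).sum()/W.sum()),1))
    L=w(.055);D=L-cm;rho=np.hypot(D[...,0],D[...,1]);s=(rho>.02)&(rho<.048)&(red>15)&(D[...,0]>0)
    q=L[s];u=np.linalg.svd(q-q.mean(0),full_matrices=False)[2][0]
    rr=np.hypot(*(q-q.mean(0)).T);mc=q.mean(0)
    print(n,'ctr',c0,cm,'stripe',res,'mark line',np.degrees(np.arctan(u[1]/u[0])),'mark from ctrs',[round(float(np.degrees(np.arctan2(*(mc-cc)[::-1]))),1) for cc in(c0,cm,[.5463,.0177])],s.sum())
stripe('t0');stripe('t7')
def handle(n):
    im=cv2.imread(f'pics/{n}_raw.png');g=cv2.cvtColor(im,cv2.COLOR_BGR2GRAY)
    cv2.imwrite(f'pics/{n}_h.png',g);print(g[300:372:12,310:345:3])
handle('t7')
```

```text
t0 ctr [0.54687858 0.01792377] [0.54687282 0.0179946 ] stripe [58.3, 58.1, 55.9] mark line 24.121112080776538 mark from ctrs [23.9, 23.7, 23.8] 2341
t7 ctr [0.54723684 0.01781404] [0.54720801 0.0177763 ] stripe [31.8, 31.9, 29.4] mark line 23.9268194622079 mark from ctrs [24.2, 24.3, 23.8] 2350
[[128 145 125  76  85 135 159 153 156 155 156 153]
 [149 155 152 119  73  86 137 155 157 155 157 151]
 [154 158 158 146 110  76  82 140 147 153 157 152]
 [152 148 148 150 138  94  74  85 136 145 121  90]
 [149 144 144 137 154 141 123  96  69  61  68  85]
 [150 151 147 147 147 149  99  62  70  85 113 143]]
```

Run:
```python
from h import *
def slot(n,rows,c0,c1,z):
    g=cv2.cvtColor(cv2.imread(f'pics/{n}_raw.png'),cv2.COLOR_BGR2GRAY).astype(float);Q=[]
    for v in rows:
        x=np.arange(int(c0(v))-5,int(c0(v))+6);w=np.clip(112-g[v,x],0,None)
        if w.sum()>40:Q.append(ray('top',((w*x).sum()/w.sum(),v),z)[:2])
    Q=np.array(Q);u=np.linalg.svd(Q-Q.mean(0),full_matrices=False)[2][0]
    a=np.degrees(np.arctan(u[1]/u[0]));nrm=np.array([-np.sin(np.radians(a)),np.cos(np.radians(a))])
    print(n,'handle',a,'wrench yaw',a+15,'rms',np.std((Q-Q.mean(0))@nrm),len(Q),'line offset of plug mm',1e3*(np.array([.547,.0178])-Q.mean(0))@nrm)
slot('t0',range(316,358),lambda v:457.4+(v-314)*.123,0,.0125)
slot('t7',range(300,336),lambda v:320.5+(v-300)*.21,0,.0675)
g=cv2.imread('pics/t7_raw.png');print(get_state()['position'])
# hex orientation: angular edge profile
def hexfit(n,th0s):
    im=cv2.imread(f'pics/{n}_raw.png').astype(float);f=im[...,2]-im[...,0]
    best=[]
    for a in th0s:
      for cx in np.arange(.5455,.5485,.0004):
        for cy in np.arange(.0162,.0194,.0004):
          P=[];
          tt=np.arange(0,360,6)
          rr=.012/np.cos((np.radians((tt-a+30)%60-30+0) if False else np.radians(((tt-a)%60)-30)))
          s=0
          for k,sg in((.88,1),(1.12,-1)):
            u=[pix('top',(cx+k*r*np.cos(np.radians(t)),cy+k*r*np.sin(np.radians(t)),.069)) for t,r in zip(tt,rr)]
            u=np.array(u,np.float32);v=cv2.remap(f.astype(np.float32),u[:,0].reshape(1,-1),u[:,1].reshape(1,-1),cv2.INTER_LINEAR)
            s+=sg*np.clip(v,0,60).sum()
          best.append((s,a,cx,cy))
    best.sort(reverse=True);return best[:3]
imaging_p=imaging.camera_params('top');imaging.camera_params=lambda n:imaging_p
print(hexfit('t0',range(50,76,2)));print(hexfit('t7',range(14,40,2)))
```

```text
t0 handle 5.787038958544636 wrench yaw 20.787038958544635 rms 0.00013755358787910624 42 line offset of plug mm 271.24534377171705
t7 handle 13.896333615172823 wrench yaw 28.89633361517282 rms 0.00016821362034769683 36 line offset of plug mm -0.22741973451005748
[ 0.35806952 -0.08974419  0.15041911]
[(np.float32(2915.3447), 62, np.float64(0.5470999999999998), np.float64(0.017800000000000003)), (np.float32(2910.3066), 64, np.float64(0.5470999999999998), np.float64(0.017800000000000003)), (np.float32(2908.4814), 62, np.float64(0.5466999999999999), np.float64(0.017800000000000003))]
[(np.float32(2862.2197), 32, np.float64(0.5470999999999998), np.float64(0.017800000000000003)), (np.float32(2859.124), 34, np.float64(0.5470999999999998), np.float64(0.017800000000000003)), (np.float32(2852.6748), 28, np.float64(0.5470999999999998), np.float64(0.017800000000000003))]
```

```bash
python3 -m inch '[{"claw":0,"travel":[0.15,0.2,0],"turn":0},{"claw":0,"travel":[0.29,0.374,0],"turn":0},{"claw":0,"travel":[0.29,0.374,0],"turn":0},{"claw":0,"travel":[0.29,0.374,-0.15],"turn":0},{"claw":0,"travel":[0.29,0.374,-0.15],"turn":0}]' 20
python3 - <<'E'
from h import *
print(get_state()['position'])
E
```

```text
clock: 20.8
position: [0.4153, -0.0105, 0.1167]
ee_rot: [-0.002, 0.996, 0.094, -0.004]
contact_force: [-1.6, -0.6, 1.4]
width: 0.0425
gripper_force: 0.0
[ 0.41534644 -0.01054716  0.1167149 ]
```

```bash
python3 -m inch '[{"claw":0,"travel":[0,-0.015,0],"turn":0},{"claw":0,"travel":[0,-0.015,-0.1],"turn":0},{"claw":0,"travel":[0,-0.015,-0.19],"turn":0},{"claw":0,"travel":[0,-0.015,-0.19],"turn":0}]'
python3 -m inch '[{"claw":-0.35,"travel":[0,0,0],"turn":0},{"claw":-0.35,"travel":[0,0,0],"turn":0},{"claw":-0.35,"travel":[0,0,0],"turn":0}]'
```

```text
clock: 21.2
position: [0.4174, -0.015, 0.0809]
ee_rot: [-0.001, 0.996, 0.093, -0.002]
contact_force: [-0.3, -0.0, 0.0]
width: 0.0426
gripper_force: 0.0
clock: 21.5
position: [0.4196, -0.0151, 0.0826]
ee_rot: [0.0, 0.996, 0.093, 0.001]
contact_force: [-0.5, 0.7, 1.0]
width: 0.0277
gripper_force: 0.0
```

```bash
python3 -m inch '[{"claw":-0.35,"travel":[0,0,-0.022],"turn":0},{"claw":-0.35,"travel":[-0.006,0.02,-0.022],"turn":-0.01},{"claw":-0.35,"travel":[-0.012,0.042,-0.022],"turn":-0.02},{"claw":-0.35,"travel":[-0.018,0.063,-0.022],"turn":-0.033},{"claw":-0.35,"travel":[-0.023,0.083,-0.022],"turn":-0.033}]'
python3 -m inch '[{"claw":-0.35,"travel":[0,0,0],"turn":0},{"claw":0,"travel":[0,0,0],"turn":0},{"claw":0,"travel":[0,0,0],"turn":0},{"claw":0,"travel":[0,0,0.2],"turn":0},{"claw":0,"travel":[-0.2,-0.3,0.4],"turn":0}]'
python3 -m inch '[{"claw":0,"travel":[-0.2,-0.25,0.05],"turn":0},{"claw":0,"travel":[-0.2,-0.4,0.1],"turn":0}]'
python3 - <<'E'
from h import *
snap('top','t8')
def slot(n,z):
    g=cv2.cvtColor(cv2.imread(f'pics/{n}_raw.png'),cv2.COLOR_BGR2GRAY).astype(float);Q=[];c=320.
    for v in range(300,346):
        x=np.arange(int(round(c))-5,int(round(c))+6);w=np.clip(112-g[v,x],0,None)
        if w.sum()>40:c=(w*x).sum()/w.sum();Q.append(ray('top',(c,v),z)[:2])
    Q=np.array(Q)[:36];u=np.linalg.svd(Q-Q.mean(0),full_matrices=False)[2][0]
    a=np.degrees(np.arctan(u[1]/u[0]));nrm=np.array([-np.sin(np.radians(a)),np.cos(np.radians(a))])
    print(n,'handle',a,'wrench',a+15,'rms',np.std((Q-Q.mean(0))@nrm),len(Q))
slot('t7',.0675);slot('t8',.0675)
def stripe(n):
    im=cv2.imread(f'pics/{n}_raw.png').astype(np.float32);f=im[...,2]-im[...,1]
    for c in ([.5471,.0178],):
        th=np.arange(0,90,1.);S=np.zeros(90)
        for r in np.arange(.005,.0115,.001):
            u=np.array([pix('top',(c[0]+r*np.cos(t),c[1]+r*np.sin(t),.069)) for t in np.radians(th)],np.float32)
            S+=cv2.remap(f,u[:,0].reshape(1,-1),u[:,1].reshape(1,-1),cv2.INTER_CUBIC)[0]
        k=S.argmax();w=np.clip(S-(S.max()*.5+np.median(S)*.5),0,None);print(n,'stripe peak',k,(w*th).sum()/w.sum())
for n in('t0','t7','t8'):stripe(n)
E
```

```text
clock: 22.0
position: [0.4153, 0.0013, 0.0775]
ee_rot: [0.001, 0.999, 0.042, 0.001]
contact_force: [2.1, -3.2, -1.7]
width: 0.0278
gripper_force: 1.4
clock: 22.5
position: [0.3928, -0.033, 0.1431]
ee_rot: [-0.0, 0.999, 0.044, 0.002]
contact_force: [1.2, -2.5, -0.1]
width: 0.0427
gripper_force: 0.0
clock: 22.7
position: [0.3461, -0.1136, 0.1614]
ee_rot: [-0.001, 0.999, 0.043, -0.002]
contact_force: [0.1, -0.3, -1.0]
width: 0.0429
gripper_force: 0.0
t7 handle 13.896333615172823 wrench 28.89633361517282 rms 0.00016821362034769683 36
t8 handle 8.214016920490733 wrench 23.214016920490735 rms 0.0002489374067789669 36
t0 stripe peak 60 60.203491891215386
t7 stripe peak 31 31.28893486871089
t8 stripe peak 27 26.62266947899635
```

```bash
python3 -m inch '[{"claw":0,"travel":[0,0,0.1],"turn":0},{"claw":0,"travel":[0,0,0.1],"turn":0},{"claw":0,"travel":[0,0,0.1],"turn":0}]'
python3 -c "
from rig import ticket;print(ticket.sign_off())"
```

```text
clock: 23.05
position: [0.3498, -0.1143, 0.1812]
ee_rot: [-0.0, 0.999, 0.041, 0.0]
contact_force: [-0.6, -0.2, -0.3]
width: 0.0429
gripper_force: 0.0
the job is handed in; nothing more can be done
None
```

I handed the job in at 23 s with no verdict returned: the camera puts the plug's stripe about 3° or less from the red mark (limit 6°), and the wrench was left released and lying flat on the plug; I judged the jaws snug from the worm's stall force (over 11 N), and that stroke came within about 0.5 N of the 20 N limit at the readings I took.

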